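Close up the row of parts bins

ROBOT

A 7-joint arm with a two-finger parallel gripper is mounted at the origin on the work surface. World frame = base frame: x ahead of the robot, y to its left, z up, the work surface at z = 0. Lengths are in m, angles in rad, forces in N, time in s.
With the tool pointing down it reaches from about 0.425 to 0.875 m from the base axis. Payload 4.7 kg.
Tool frame: the origin (TCP) lies at the very end of the fingers, on their centre line; the grasp point (between the pads) lies 19 mm behind it; z points along the fingers, y is the line along which they close (so a half turn about z gives the same grasp; the last joint's range is limited). The gripper opens to 87 mm and grips with 3 to 60 N. Pads are 19 mm wide; open, the fingers measure 117 mm over their backs; the gripper's body (75 mm by 190 mm) begins 51 mm behind the grasp point.
Start: joints at [-1.227, 0.321, -0.07, 1.45, 0.023, 1.371, -0.057], TCP at [0.211, 0.615, 0.223] pointing down, gripper open.
Joint ranges: [-2.86, 2.86], [-0.3, 2.09], [-1.38, 1.24], [0.06, 2.45], [-1.56, 4.7], [0.09, 2.05], [-2.69, 2.69]. Speed limits (rad/s): [2.57, 2.57, 3.14, 3.14, 3.14, 3.14, 3.14].

INTERFACE

Orientations are given as a rotation vector (axis times angle).
In Python, from bench import ctrl, get_image, job gives the robot as it stands.
- The arm moves only by the shell command python3 -m crank 'ROWS' [FORCE]. ROWS is JSON, a list that holds one entry, the list of rows, each a list of 5 numbers: the shift along the tool's x, y, z in mm, then the turn about the tool's z in rad, then the closure, from -1 (fully open) to 1 (shut), so that 0 is half open. A call has 1 to 10 rows; each row shifts and turns the commanded pose from where the row before left it, along the tool's axes as they then stand; what a row does not reach is not made up. A row lasts 1/12 s, in which the tool goes at most 41.7 mm and 7.16 degrees, less where a joint would pass 70% of its speed; a pose out of reach is approached as far as the arm can. A call with a gripper value outside its range is refused whole. The fingers move at their own pace and stop on an object; FORCE is the grip in N (left out, the last holds). Time passes only in rows, so rows that do not move let the fingers close. It gives the time, the measured TCP pose, the force, the opening and the grip force at its end, in the units of the state.
- ctrl.get_state(): the state, without advancing time (a new reading comes with each control period).
- get_image(name): name is "scene" or "top" or "wrist"; returns a dict with "pixels" (420x560x3 uint8, red, green, blue), "fx", "fy", "cx", "cy" (pixels), "T" (4x4, takes a point from camera to world coordinates); the wrist camera has in their place "T_tool_cam" (4x4, takes a point from camera to tool coordinates, whose origin is the TCP and whose axes are the flange's). Camera axes: x right, y down, z forward; pixel columns grow to the right and rows downward; lengths in m; the calibration is good to about 2 mm. A picture is of the moment at which its call begins: read the wrist's pose just before it. There is no depth.
- job.close_job(): hands the job in; it is judged then, once.
The state is a dict: "time": time; "joint_positions": joint angles; "qd": joint speeds; "joint_torque": joint torques, N m; "position": TCP position; "tool_rot": TCP orientation; "ft_force": force on the tool from outside, world axes, zero at the start; "torque": the same for the moment, N m; "grip_width": opening from 0.0 (shut) to 1.0 (fully open); "grip_force": force on a finger pad.
Only numpy, scipy, OpenCV 4.12 (cv2) and the standard library are available. Lean on these libraries where they do the work, as an engineer would, in place of code of your own. Each camera call takes 0.05 s, during which the arm holds its last target. There are 200 camera calls.

TASK

Close up the row of blue parts bins in the bench rack against the yellow end stop, so that the third bin from the bench fits into the row too: all three side by side, each butted flush against its neighbour and the first against the yellow stop, pushed fully back against the back rail, label fronts facing the rack's open side. Keep the bins upright so nothing spills, let go of them, and leave the other things on the bench where they are.

Things in the scene. Friction and masses are not known exactly. Their poses are not given: they have to be found in the camera images.
- rack: Fixed bench rack: aluminium floor plate 160 (x) x 274 (y) x 4 thick, origin at the centre of its underside. Steel back rail along its +x edge, 34 high, inner face at x = +70 (a bin touching it has its origin at rack x = 0, z = 4); front (-x) open. End stops at y = +127 and -127 leave 234 between them for three 70 mm bins.
- stop_yellow: Yellow end stop, fixed on one end of the rack (either one: it varies), 130 (x) x 20 (y) x 55 high, axes as the rack's, origin at the centre of its underside; its inner face is 10 from the origin. The row is closed up against this one.
- stop_grey: Grey end stop at the other end of the rack, same size and origin as the yellow one.
- bin_a: Blue open parts bin, 140 (x) x 70 (y), origin centre of underside. Side walls 55 high (30 at front); low front with white label at x = -70, tall back at +70. Black grip plate across the middle (x = 0): 12 thick (x), 50 wide (y), from z = 55 up to 95; pinch it along x. 0.3-0.65 kg. Starts loose in the rack, a little crooked and pulled forward.
- bin_b: Blue open parts bin, 140 (x) x 70 (y), origin centre of underside. Side walls 55 high (30 at front); low front with white label at x = -70, tall back at +70. Black grip plate across the middle (x = 0): 12 thick (x), 50 wide (y), from z = 55 up to 95; pinch it along x. 0.3-0.65 kg. Starts loose in the rack, crooked and pulled forward; bin_a and bin_b may swap places.
- bin_c: Blue open parts bin, 140 (x) x 70 (y), origin centre of underside. Side walls 55 high (30 at front); low front with white label at x = -70, tall back at +70. Black grip plate across the middle (x = 0): 12 thick (x), 50 wide (y), from z = 55 up to 95; pinch it along x. 0.3-0.65 kg. The third bin: starts on the bench beside the rack, yaw within 1.5 rad.
- bin_a_front (a point): Middle of the label card on the front of bin_a, at x = -70, z = 16 in the bin's frame.
- bin_b_front (a point): Middle of the label card on the front of bin_b, at x = -70, z = 16 in the bin's frame.
- bin_c_front (a point): Middle of the label card on the front of bin_c, at x = -70, z = 16 in the bin's frame.
- spray_can: Bystander: red spray can, 60 diameter, 190 high, standing off one end of the rack; origin at the centre of its underside.
- tape_roll: Bystander: yellow roll of tape lying flat, 100 diameter, 48 high, in front of the rack; origin at the centre of its underside.
- carton: Bystander: taped cardboard carton 110 (x) x 160 (y) x 100 high; origin at the centre of its underside.
- flange: Bystander: dark steel pipe flange lying flat, 100 diameter, 35 high; origin at the centre of its underside.
- elbow: Bystander: grey plastic pipe elbow, arms 75 long along its +x and +y, 48 high; origin at the underside of the bend.
- jar: Bystander: amber jar standing close beside bin_c, 70 diameter, 90 high; origin at the centre of its underside.
Not all that is in view belongs to the job. Leave any pink look-alike of the bin_c alone. Leave any green look-alike of the bin_a alone.

How it is judged:
By the outcome, as a careful person would: the job done as asked, in the order asked, and still so for the second after the job is handed in, with the robot touching nothing.
It also fails if it takes over 72 s, if anything falls off the work surface, if the arm or the gripper's body presses on something with over 40 N, if the wrist force passes 120 N, or if a joint passes its speed limit or range.

## Working session

There is one attempt and no reset: what is moved stays moved. The work goes in short steps, Python scripts to look and compute and a shell command to move; the robot and the scene stay as the last step left them, time stands still between calls to the robot, and variables do not carry over. Pictures are saved under pics/ and viewed, at most 10 in all, crops included, and the job is handed in when it is done.

```bash
ls; mkdir -p pics; python3 - <<'E'
from bench import ctrl,get_image
import cv2,numpy as np
s=ctrl.get_state();print(s['time'],s['position'],s['tool_rot'],s['grip_width'])
for n in("scene","top"):
    im=get_image(n);cv2.imwrite(f"pics/{n}0.png",im['pixels'][:,:,::-1]);print(n,im['fx'],im['fy'],im['cx'],im['cy'],np.round(im['T'],4).tolist())
im=get_image("wrist");print(np.round(im['T_tool_cam'],4).tolist(),im['fx'])
E
```

```text
pics
0.0 [0.21034792 0.61443262 0.22147301] [-5.15539921e-01 -3.09877268e+00  2.98742254e-03] 1.0031026324211942
scene 536.5305828491133 536.5305828491133 274.75774033258796 211.23050153840248 [[-0.2234, 0.7691, -0.5988, 1.288], [0.9746, 0.1653, -0.1513, 0.2011], [-0.0174, -0.6174, -0.7865, 1.0423], [0.0, 0.0, 0.0, 1.0]]
top 410.26717966557896 410.26717966557896 272.97439142798225 214.69885819476718 [[0.0177, -0.9944, 0.1042, 0.4035], [-0.9995, -0.0204, -0.0252, 0.0123], [0.0272, -0.1037, -0.9942, 1.2148], [0.0, 0.0, 0.0, 1.0]]
[[-0.0004, -0.9595, -0.2817, 0.0773], [1.0, -0.0006, 0.0007, 0.0009], [-0.0008, -0.2817, 0.9595, -0.1625], [0.0, 0.0, 0.0, 1.0]] 355.46152735163326
```

View pics/top0.png

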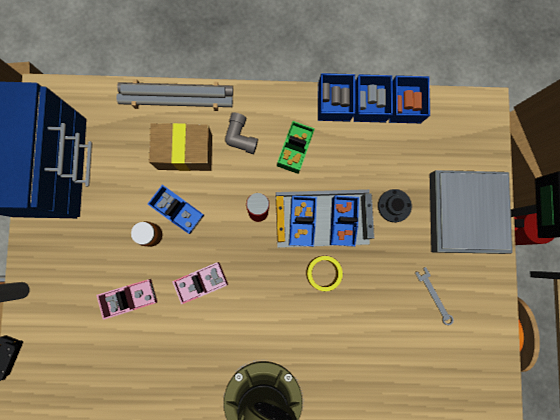

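View pics/scene0.png

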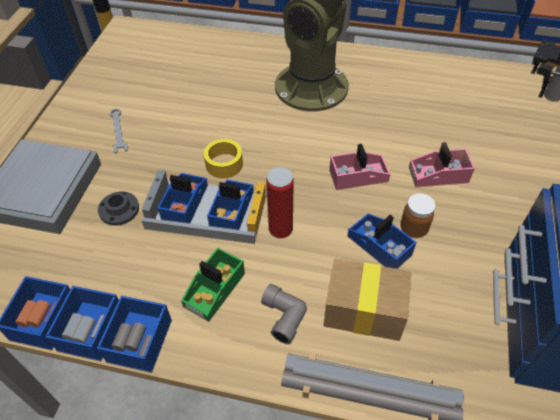

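The job's bins are the two blue ones in the rack at top-image (303,221) and (345,220), with the yellow stop on the left at (281,220) and the rail at the top. There are several candidates for bin_c:
- Blue bin at (175,210), next to the amber jar at (147,233). It fits the description.
- Pink bins at (127,298) and (201,282). These are look-alikes.
- Green bin at (295,147). Also a look-alike.
- Large blue trio at (375,98). Background.

I'll confirm with an enlarged crop and take rough positions.

```bash
cat > h.py <<'E'
import numpy as np,cv2
from scipy.spatial.transform import Rotation as R
from bench import ctrl,get_image
def grab(n):
    s=ctrl.get_state();im=get_image(n)
    if n=="wrist":
        T=np.eye(4);T[:3,:3]=R.from_rotvec(s['tool_rot']).as_matrix();T[:3,3]=s['position'];im['T']=T@np.array(im['T_tool_cam'])
    im['T']=np.array(im['T']);im['s']=s;return im
def ray(im,uv,z):
    uv=np.atleast_2d(uv).astype(float)
    d=np.c_[(uv[:,0]-im['cx'])/im['fx'],(uv[:,1]-im['cy'])/im['fy'],np.ones(len(uv))]@im['T'][:3,:3].T
    o=im['T'][:3,3];return o+d*((z-o[2])/d[:,2])[:,None]
def proj(im,P):
    P=np.atleast_2d(P);c=(P-im['T'][:3,3])@im['T'][:3,:3]
    return np.c_[im['fx']*c[:,0]/c[:,2]+im['cx'],im['fy']*c[:,1]/c[:,2]+im['cy']]
def yaw(s):  # world angle of tool y axis, mod pi
    M=R.from_rotvec(s['tool_rot']).as_matrix();return np.arctan2(M[1,1],M[0,1])
def totool(s,d): return R.from_rotvec(s['tool_rot']).as_matrix().T@np.asarray(d)*1000
E
python3 - <<'E'
from h import *
im=grab("top");p=im['pixels'][:,:,::-1]
cv2.imwrite("pics/crop1.png",cv2.resize(p[150:270,120:400],None,fx=2.8,fy=2.8,interpolation=cv2.INTER_CUBIC))
for n,uv,z in[("binc",(175,210),.055),("a",(303,221),.055),("b",(345,220),.055),("can",(257,200),.19),("yel",(281,219),.055),("jar",(147,228),.09),("elbow",(238,133),.04),("carton",(180,146),.1)]:
    print(n,np.round(ray(im,uv,z)[0],3))
E
```

```text
binc [0.533 0.26  0.055]
a [ 0.509 -0.103  0.055]
b [ 0.514 -0.223  0.055]
can [0.547 0.027 0.19 ]
yel [ 0.513 -0.04   0.055]
jar [0.478 0.326 0.09 ]
elbow [0.765 0.089 0.04 ]
carton [0.706 0.244 0.1  ]
```

View pics/crop1.png

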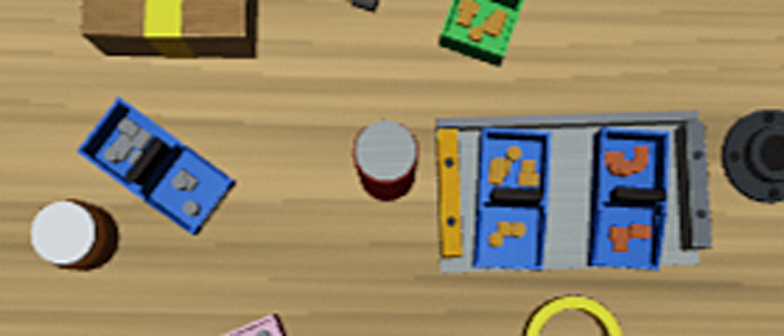

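The crop confirms it: bin_c is the blue bin next to the amber jar. Its tall back points upper-left, so its yaw is about 0.95. Next I'll move above the rack, going around the inner reach limit.

```bash
python3 -m crank '[[[-31,-17,-10,0,-1],[-31,-17,-10,0,-1],[-31,-17,-10,0,-1],[-31,-17,-10,0,-1],[-31,-17,-10,0,-1],[-31,-17,-10,0,-1],[-31,-17,-10,0,-1],[-31,-17,-10,0,-1],[-31,-17,-10,0,-1],[-31,-17,-10,0,-1]]]' 30; python3 -c "
from h import *
s=ctrl.get_state();print(s['position'],yaw(s),totool(s,np.array([.51,-.12,.33])-s['position']))"
```

```text
time: 1.03
position: [0.4496, 0.3522, 0.3231]
tool_rot: [0.516, 3.099, 0.0]
ft_force: [0.9, 0.2, -0.1]
grip_width: 0.996
grip_force: 0.0
[0.44959975 0.35219142 0.32310138] 1.2410746157682424 [-210.03263735 -427.19761836   -7.00003596]
```

```bash
python3 -m crank '[[[-18,-37,0,0,-1],[-18,-37,0,0,-1],[-18,-37,0,0,-1],[-18,-37,0,0,-1],[-18,-37,0,0,-1],[-18,-37,0,0,-1],[-18,-37,0,0,-1],[-18,-37,0,0,-1],[-18,-37,0,0,-1],[-18,-37,0,0,-1]]]' ; python3 -m crank '[[[-15,-29,0,0,-1],[-15,-28,-7,0,-1],[0,0,0,0.124,-1],[0,0,0,0.124,-1],[0,0,0,0.124,-1],[0,0,0,0.124,-1],[0,0,0,0.124,-1],[0,0,0,0.124,-1],[0,0,0,0.124,-1],[0,0,0,0.124,-1]]]' ;python3 -m crank '[[[0,0,0,0.124,-1],[0,0,0,0.124,-1],[0,0,0,0,-1]]]'; python3 - <<'E'
from h import *
im=grab("wrist");s=im['s'];print(s['position'],yaw(s),s['joint_positions'])
cv2.imwrite("pics/w1.png",im['pixels'][:,:,::-1])
E
```

```text
time: 1.87
position: [0.4989, -0.0566, 0.3227]
tool_rot: [0.515, 3.098, 0.001]
ft_force: [1.0, 0.4, -0.3]
grip_width: 1.003
grip_force: 0.0
time: 2.7
position: [0.509, -0.1182, 0.3294]
tool_rot: [-1.936, -2.474, -0.0]
ft_force: [0.6, -0.9, 0.1]
grip_width: 0.996
grip_force: 0.0
time: 2.95
position: [0.509, -0.1182, 0.3294]
tool_rot: [-2.224, -2.219, -0.0]
ft_force: [0.3, -0.7, 0.7]
grip_width: 1.0
grip_force: 0.0
[ 0.50903441 -0.1182339   0.32942056] -0.002093192827744713 [-4.23141961e-01  1.33016412e-03  6.06629552e-01  1.60712546e+00
 -9.09260698e-04  1.53359152e+00  1.81427968e-01]
```

View pics/w1.png

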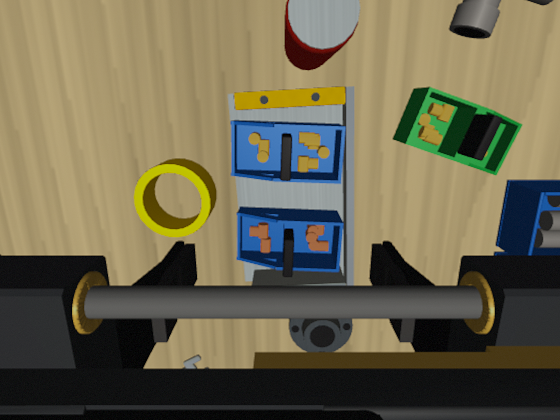

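The wrist view shows the yellow stop at (290,98), bin plates at (285,157) and (289,252), the rail along u≈348, and tape at (175,200). Now I'll measure these.

```bash
cat >> h.py <<'E'
def rects(im,mask,z,amin=150,win=None):
    out=[]
    if win is not None:
        m=np.zeros_like(mask);a,b,c,d=win;m[c:d,a:b]=mask[c:d,a:b];mask=m
    for c in cv2.findContours(mask,cv2.RETR_EXTERNAL,cv2.CHAIN_APPROX_NONE)[0]:
        if cv2.contourArea(c)<amin: continue
        P=ray(im,c[:,0],z)[:,:2]*1000
        (x,y),(w,h),_=r=cv2.minAreaRect(P.astype(np.float32));B=cv2.boxPoints(r)
        e=B[1]-B[0] if np.linalg.norm(B[1]-B[0])>np.linalg.norm(B[2]-B[1]) else B[2]-B[1]
        out.append((c[:,0].mean(0).round(),np.round([x,y,max(w,h),min(w,h)],1),round((np.degrees(np.arctan2(e[1],e[0]))+90)%180-90,1)))
    return out
def hsv(im,lo,hi): return cv2.inRange(cv2.cvtColor(im['pixels'],cv2.COLOR_RGB2HSV),lo,hi)
E
python3 - <<'E'
from h import *
p=cv2.imread("pics/w1.png")[:,:,::-1].copy()
im=grab("wrist");im['pixels']=p
W=(215,360,70,272)
for r in rects(im,hsv(im,(18,150,100),(30,255,255)),.057,800,W):print("yel",*r)
for r in rects(im,hsv(im,(105,120,40),(125,255,255)),.057,800,W):print("blue",*r)
for r in rects(im,hsv(im,(0,0,0),(180,255,45)),.099,150,W):print("dark",*r)
# rail: floor/rail grey region right edge per row
g=cv2.cvtColor(p,cv2.COLOR_RGB2GRAY).astype(int)
for v in(112,116,190,200,206):print(v,g[v,325:362].tolist())
E
```

```text
yel [290.  98.] [516.8 -37.8 129.8  20.3] 2.9
blue [289. 240.] [ 518.  -217.4  137.8   86.6] -2.1
blue [287. 151.] [ 514.4 -101.9  137.7   72.1] -1.8
dark [288. 251.] [ 515.9 -213.3   55.    12.3] 87.5
112 [159, 161, 160, 157, 156, 154, 155, 160, 160, 159, 159, 155, 157, 157, 156, 160, 163, 117, 45, 51, 46, 117, 139, 136, 136, 136, 135, 136, 134, 145, 149, 149, 149, 150, 153, 156, 158]
116 [159, 162, 159, 157, 156, 155, 156, 161, 160, 160, 158, 156, 157, 157, 157, 160, 162, 117, 46, 51, 47, 119, 139, 137, 136, 136, 136, 135, 135, 145, 148, 148, 149, 151, 153, 156, 160]
190 [155, 155, 158, 158, 156, 154, 156, 158, 157, 157, 158, 158, 157, 156, 157, 158, 160, 135, 80, 49, 49, 102, 136, 142, 140, 140, 139, 140, 140, 144, 147, 151, 153, 153, 156, 156, 156]
200 [155, 154, 156, 158, 156, 155, 157, 158, 157, 156, 158, 158, 157, 156, 157, 157, 158, 148, 100, 47, 48, 104, 136, 140, 139, 139, 140, 140, 140, 145, 148, 151, 153, 154, 155, 154, 155]
206 [156, 155, 157, 158, 157, 156, 156, 158, 157, 156, 158, 158, 158, 156, 158, 157, 158, 148, 100, 48, 48, 102, 135, 141, 140, 139, 139, 139, 139, 145, 148, 151, 153, 154, 155, 155, 154]
```

```bash
python3 - <<'E'
from h import *
im=grab("wrist");p=cv2.imread("pics/w1.png")[:,:,::-1].copy()
for z in(.034,.038):
  for u0 in (346.2,354):
    P=ray(im,[(u0,112),(u0-.2,203)],z);d=P[0]-P[1];print(z,P[:,:2].round(4).tolist(),"rack yaw",np.degrees(np.arctan2(-d[0],d[1])))
g=cv2.cvtColor(p,cv2.COLOR_RGB2GRAY).astype(float)
# yellow long edges, subpixel by mask rows
m=hsv({'pixels':p},(18,150,100),(30,255,255))
for side in(0,1):
    pts=[(u,(np.where(m[70:125,u]>0)[0][[0,-1]][side])+70+side-.5+0) for u in range(240,342)]
    P=ray(im,pts,.059);k=np.polyfit(P[:,0],P[:,1],1);print("yel edge",side,np.degrees(np.arctan(k[0])),"y at x=.515",np.polyval(k,.515),np.polyval(k,.44))
# plates
for W in[(270,305,125,190),(270,305,225,272)]:
  for r in rects(im,hsv({'pixels':p},(0,0,0),(180,255,60)),.099,60,W):print("dark",*r)
E
```

```text
0.034 [[0.588, -0.0544], [0.5941, -0.1727]] rack yaw 2.9846655792498367
0.034 [[0.5977, -0.0544], [0.6046, -0.1726]] rack yaw 3.337626608847988
0.038 [[0.5873, -0.0543], [0.5934, -0.1715]] rack yaw 2.984665579249875
0.038 [[0.5969, -0.0543], [0.6038, -0.1715]] rack yaw 3.337626608848008
yel edge 0 3.3038779592418672 y at x=.515 -0.028189427694744258 -0.03251899361893627
yel edge 1 3.4125772709540914 y at x=.515 -0.04766571641600927 -0.05213805938183057
dark [286. 160.] [ 515.2 -101.6   51.    24. ] 77.9
dark [286. 255.] [ 515.8 -216.1   60.1   27.1] 72.1
```

The rack yaw is about +3.1°, with the rail and the stop consistent. That gives these bin goals:

| Bin | Goal (x, y) |
|---|---|
| bin1 | (.519, -.083) |
| bin2 | (.523, -.153) |
| bin3 | (.527, -.223) |

I'll grip the bin next to yellow first.

```bash
python3 -m crank '[[[16,6,30,0.035,-1],[0,0,32,0,-1],[0,0,32,0,-1],[0,0,32,0,-1],[0,0,32,0,-1],[0,0,32,0,-1],[0,0,32,0,-1],[0,0,22,0,-1],[0,0,15,0,-1],[0,0,0,0,-1]]]' 20; python3 -m crank '[[[0,0,0,0,1],[0,0,0,0,1],[0,0,0,0,1],[0,0,0,0,1],[0,0,0,0,1],[0,0,0,0,1]]]' 20; python3 -c "
from h import *
s=ctrl.get_state();print(s['position'],yaw(s))"
```

```text
time: 3.93
position: [0.5123, -0.1018, 0.0672]
tool_rot: [-2.253, -2.183, 0.008]
ft_force: [-0.3, -0.5, 0.2]
grip_width: 0.999
grip_force: 0.0
time: 4.43
position: [0.5157, -0.1022, 0.0713]
tool_rot: [2.258, 2.183, 0.002]
ft_force: [0.1, -1.0, -1.0]
grip_width: 0.632
grip_force: 0.0
[ 0.51566472 -0.10218291  0.07126118] -0.033698299922154853
```

```bash
python3 -m crank '[[[0,0,0,0,1],[0,0,0,0,1],[0,0,0,0,1],[0,0,0,0,1],[0,0,0,0,1],[0,0,0,0,1],[0,0,0,0,1],[0,0,0,0,1],[0,0,0,0,1],[0,0,0,0,1]]]' 20; python3 -c "
from h import *
s=ctrl.get_state();print(s['position'],yaw(s),s['torque'])"
```

```text
time: 5.27
position: [0.5138, -0.1022, 0.0703]
tool_rot: [-2.257, -2.181, 0.003]
ft_force: [-5.4, 1.8, 4.6]
grip_width: 0.135
grip_force: 20.0
[ 0.51382103 -0.10221357  0.07029035] -0.03425738581873071 [-0.01488013  1.22064209 -0.03768815]
```

```bash
python3 -m crank '[[[0,0,0,-0.045,1],[0,0,0,-0.044,1],[6,0,0,0,1],[6,0,0,0,1],[4,3,0,0,1],[0,2,0,0,1],[0,0,0,0,1],[0,0,0,0,1]]]' ; python3 -c "
from h import *
s=ctrl.get_state();print(s['position'],yaw(s),s['torque'])"
```

```text
time: 5.93
position: [0.519, -0.0842, 0.0704]
tool_rot: [-2.157, -2.281, -0.001]
ft_force: [-3.7, 2.4, 1.4]
grip_width: 0.134
grip_force: 20.0
[ 0.51896532 -0.08418489  0.07035776] 0.0558465287574372 [0.58081657 0.66687262 0.01799906]
```

```bash
python3 -m crank '[[[0,2,0,0,1],[0,0,0,0,1],[0,0,0,0,1]]]'; python3 -m crank '[[[0,2,0,0,1],[0,0,0,0,1],[0,0,0,0,1]]]' ; python3 -c "
from h import *
s=ctrl.get_state();print(s['position'],yaw(s),s['torque'])"
```

```text
time: 6.18
position: [0.519, -0.0841, 0.0703]
tool_rot: [-2.155, -2.278, 0.002]
ft_force: [-9.1, 4.2, 6.6]
grip_width: 0.139
grip_force: 20.0
time: 6.43
position: [0.519, -0.0841, 0.0703]
tool_rot: [-2.153, -2.275, 0.006]
ft_force: [-15.5, 4.5, 11.8]
grip_width: 0.139
grip_force: 20.0
[ 0.51898082 -0.08410304  0.07028538] 0.055052818884638186 [ 0.80105192  3.06090979 -0.03686586]
```

Rail contact is made at the predicted x. Next I'll push toward the yellow stop.

```bash
python3 -m crank '[[[2,-1,0,0,1],[0,0,0,0,1],[0,0,0,0,1]]]'; python3 -m crank '[[[2,0,0,0,1],[0,0,0,0,1],[0,0,0,0,1]]]' ; python3 -m crank '[[[2,0,0,0,1],[0,0,0,0,1],[0,0,0,0,1]]]' ; python3 -c "
from h import *
s=ctrl.get_state();print(s['position'],yaw(s),s['torque'])"
```

```text
time: 6.68
position: [0.5191, -0.0839, 0.0703]
tool_rot: [-2.157, -2.277, 0.006]
ft_force: [-10.4, 0.4, 7.8]
grip_width: 0.131
grip_force: 20.0
time: 6.93
position: [0.5191, -0.0838, 0.0703]
tool_rot: [-2.159, -2.277, 0.008]
ft_force: [-9.9, -2.8, 6.8]
grip_width: 0.132
grip_force: 20.0
time: 7.18
position: [0.519, -0.0834, 0.0704]
tool_rot: [-2.161, -2.277, 0.009]
ft_force: [-10.2, -5.8, 6.8]
grip_width: 0.135
grip_force: 20.0
[ 0.5190357  -0.08335149  0.07043892] 0.05223836678649626 [-1.33054449  2.13226735 -0.03862638]
```

```bash
python3 -m crank '[[[3,0,0,0,1],[0,0,0,0,1],[0,0,0,0,1]]]'; python3 -m crank '[[[3,0,0,0,1],[0,0,0,0,1],[0,0,0,0,1],[0,0,0,0,1]]]' ; python3 - <<'E'
from h import *
im=grab("wrist");s=im['s'];print(s['position'],yaw(s),s['torque'])
cv2.imwrite("pics/w2.png",im['pixels'][:,:,::-1])
E
```

```text
time: 7.43
position: [0.5188, -0.0821, 0.0707]
tool_rot: [-2.164, -2.277, 0.012]
ft_force: [-10.4, -8.6, 8.2]
grip_width: 0.135
grip_force: 20.0
time: 7.77
position: [0.5189, -0.0816, 0.0709]
tool_rot: [2.164, 2.275, -0.014]
ft_force: [-9.8, -13.5, 8.4]
grip_width: 0.135
grip_force: 20.0
[ 0.51889443 -0.08159903  0.07086966] 0.0499847581733588 [-3.16857595  2.16801762 -0.11600019]
```

View pics/w2.png

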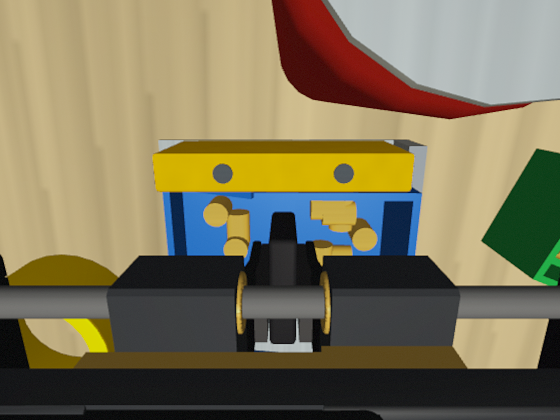

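The bin is flush against the yellow stop: the yellow face meets the bin edge at v≈191 all the way along. Now release and move to the second bin.

```bash
python3 -m crank '[[[-5,-2,0,0,1],[0,0,0,0,-1],[0,0,0,0,-1],[0,0,0,0,-1],[0,0,0,0,-1],[0,0,0,0,-1],[0,0,0,0,-1],[0,0,0,0,-1],[0,0,0,0,-1],[0,0,0,0,-1]]]'; python3 -m crank '[[[0,0,-35,0,-1],[0,0,-35,0,-1],[0,0,-10,0,-1],[-40,0,0,0,-1],[-40,0,0,0,-1],[-40,0,0,0,-1],[-10,0,0,0.09,-1],[0,0,0,0,-1],[0,0,0,0,-1]]]' ; python3 - <<'E'
from h import *
im=grab("wrist");s=im['s'];print(s['position'],yaw(s),s['torque'])
cv2.imwrite("pics/w3.png",im['pixels'][:,:,::-1])
E
```

```text
time: 8.65
position: [0.5199, -0.0788, 0.0705]
tool_rot: [2.159, 2.282, 0.0]
ft_force: [0.6, 0.2, -0.7]
grip_width: 0.733
grip_force: 0.0
time: 9.4
position: [0.5268, -0.209, 0.1503]
tool_rot: [-2.26, -2.182, -0.0]
ft_force: [0.3, 0.7, -0.9]
grip_width: 1.0
grip_force: 0.0
[ 0.5268394  -0.20903124  0.15028985] -0.035224767217726646 [-0.0488232   0.05369672 -0.0349075 ]
```

View pics/w3.png

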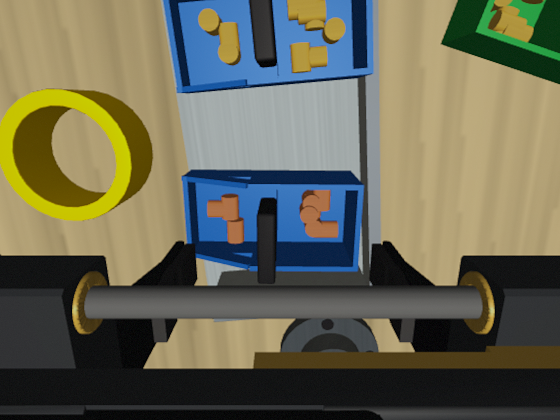

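```bash
python3 - <<'E'
from h import *
im=grab("wrist");p=cv2.imread("pics/w3.png")[:,:,::-1].copy();s=im['s']
m=hsv({'pixels':p},(0,0,0),(180,255,60))
for r in rects(im,m,.099,60,(250,285,190,282)):print("dark",*r)
P=ray(im,[(267,199),(266,282),(258,240),(276,240)],.099);print(P.round(4))
# b bin +y wall top edge, -y
P=ray(im,[(185,172),(360,172)],.059);print(P.round(4))
t=np.array([0.5268,-.209]);
E
```

```text
dark [267. 241.] [ 516.3 -216.4   57.6   13. ] 87.8
[[ 0.5182 -0.1883  0.099 ]
 [ 0.5149 -0.2459  0.099 ]
 [ 0.5112 -0.2155  0.099 ]
 [ 0.5228 -0.2159  0.099 ]]
[[ 0.4575 -0.1771  0.059 ]
 [ 0.5842 -0.1813  0.059 ]]
```

```bash
python3 -m crank '[[[-5,-11,0,0,-1],[0,0,30,0,-1],[0,0,30,0,-1],[0,0,20,0,-1],[0,0,0,0,1],[0,0,0,0,1],[0,0,0,0,1],[0,0,0,0,1],[0,0,0,0,1],[0,0,0,0,1]]]' 20; python3 -m crank '[[[0,0,0,0,1],[0,0,0,0,1],[0,0,0,0,1],[0,0,0,0,1],[0,0,0,0,1],[0,0,0,0,1],[0,0,0,0,1],[0,0,0,0,1],[0,0,0,0,1],[0,0,0,0,1]]]' 20; python3 -c "
from h import *
s=ctrl.get_state();print(s['position'],yaw(s),s['torque'])"
```

```text
time: 10.33
position: [0.5167, -0.2135, 0.0718]
tool_rot: [2.259, 2.181, 0.002]
ft_force: [0.4, 0.7, -0.4]
grip_width: 0.629
grip_force: 0.0
time: 11.17
position: [0.5157, -0.2134, 0.0705]
tool_rot: [-2.26, -2.182, 0.0]
ft_force: [-0.3, 0.4, 0.7]
grip_width: 0.138
grip_force: 20.0
[ 0.51569518 -0.21335195  0.07045984] -0.03501358511371709 [-0.06445508  0.20835015 -0.02639473]
```

```bash
python3 -m crank '[[[0,0,0,-0.045,1],[0,0,0,-0.045,1],[13,2,0,0,1],[14,2,0,0,1],[14,2,0,0,1],[13,2,0,0,1],[0,2,0,0,1],[0,2,0,0,1],[0,0,0,0,1]]]' ; python3 -m crank '[[[0,2,0,0,1],[0,0,0,0,1],[0,0,0,0,1]]]';  python3 -c "
from h import *
s=ctrl.get_state();print(s['position'],yaw(s),s['torque'])"
```

```text
time: 11.92
position: [0.523, -0.1587, 0.0716]
tool_rot: [-2.157, -2.278, 0.003]
ft_force: [-8.7, 1.4, 13.1]
grip_width: 0.133
grip_force: 20.0
time: 12.17
position: [0.5231, -0.1587, 0.0715]
tool_rot: [-2.155, -2.275, 0.005]
ft_force: [-13.8, 3.1, 18.1]
grip_width: 0.134
grip_force: 20.0
[ 0.52306005 -0.15867149  0.07154022] 0.05391312605873238 [ 0.50181224  2.98980847 -0.04137326]
```

```bash
python3 -m crank '[[[4,0,0,0,1],[0,0,0,0,1],[0,0,0,0,1]]]';python3 -m crank '[[[3,0,0,0,1],[0,0,0,0,1],[0,0,0,0,1]]]';python3 -m crank '[[[3,0,0,0,1],[0,0,0,0,1],[0,0,0,0,1]]]';  python3 -c "
from h import *
s=ctrl.get_state();print(s['position'],yaw(s),s['torque'])"
```

```text
time: 12.42
position: [0.5231, -0.1572, 0.0715]
tool_rot: [-2.159, -2.276, 0.008]
ft_force: [-11.9, -1.5, 13.8]
grip_width: 0.134
grip_force: 20.0
time: 12.67
position: [0.523, -0.1549, 0.0712]
tool_rot: [-2.161, -2.276, 0.009]
ft_force: [-11.3, -3.6, 12.5]
grip_width: 0.135
grip_force: 20.0
time: 12.92
position: [0.5228, -0.1519, 0.0709]
tool_rot: [-2.161, -2.276, 0.009]
ft_force: [-9.9, -3.5, 9.3]
grip_width: 0.139
grip_force: 20.0
[ 0.52281289 -0.15194792  0.07085132] 0.051812518412360495 [-1.15159978  2.15099559 -0.20850761]
```

```bash
python3 -m crank '[[[3,0,0,0,1],[0,0,0,0,1],[0,0,0,0,1]]]';python3 -m crank '[[[3,0,0,0,1],[0,0,0,0,1],[0,0,0,0,1]]]';python3 -m crank '[[[3,0,0,0,1],[0,0,0,0,1],[0,0,0,0,1]]]';  python3 -c "
from h import *
s=ctrl.get_state();print(s['position'],yaw(s),s['torque'])"
```

```text
time: 13.17
position: [0.5227, -0.1487, 0.0704]
tool_rot: [-2.161, -2.276, 0.009]
ft_force: [-9.3, -4.5, 6.2]
grip_width: 0.138
grip_force: 20.0
time: 13.42
position: [0.5227, -0.1456, 0.0701]
tool_rot: [-2.161, -2.276, 0.009]
ft_force: [-7.3, -4.7, 3.6]
grip_width: 0.143
grip_force: 20.0
time: 13.67
position: [0.5226, -0.1425, 0.0699]
tool_rot: [-2.161, -2.277, 0.009]
ft_force: [-6.7, -5.1, 1.8]
grip_width: 0.139
grip_force: 20.0
[ 0.52259151 -0.1425352   0.06988708] 0.05212678690752191 [-1.27428836  1.56759376 -0.26355548]
```

```bash
python3 - <<'E'
from h import *
a=grab("top")['pixels'][185:255,265:385,::-1];b=grab("wrist")['pixels'][:,:,::-1]
cv2.imwrite("pics/w4.png",np.vstack([cv2.resize(a,(560,327),interpolation=cv2.INTER_CUBIC)[:260],b[:330]]))
E
```

```text
(no output)
```

View pics/w4.png

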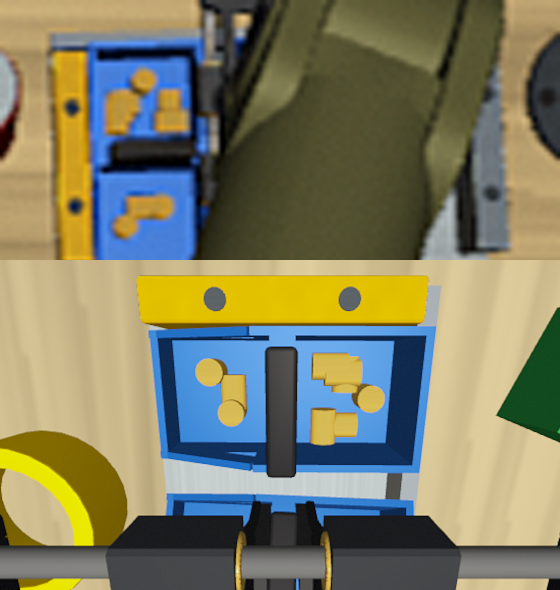

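The top view and wrist view (stacked) show a gap of about 12 mm between the bins, at stacked v≈485. The pads slipped along the plate. I'll recentre, grip harder, and press less against the rail.

```bash
python3 -m crank '[[[0,-3,0,0,0],[0,0,0,0,0],[0,0,0,0,0],[-18,-1,0,0,0],[0,0,0,0,0],[0,0,0,0,1],[0,0,0,0,1],[0,0,0,0,1],[0,0,0,0,1],[0,0,0,0,1]]]' 55;python3 -m crank '[[[0,0,0,0,1],[0,0,0,0,1],[0,0,0,0,1],[0,0,0,0,1]]]';  python3 -m crank '[[[3,0,0,0,1],[3,0,0,0,1],[0,0,0,0,1],[0,0,0,0,1]]]';  python3 -m crank '[[[3,0,0,0,1],[2,0,0,0,1],[0,0,0,0,1],[0,0,0,0,1]]]'; python3 -c "
from h import *
s=ctrl.get_state();print(s['position'],yaw(s),s['torque'])"
```

```text
time: 14.6
position: [0.523, -0.1572, 0.0705]
tool_rot: [-2.158, -2.282, -0.001]
ft_force: [0.5, -0.5, -0.5]
grip_width: 0.203
grip_force: 0.0
time: 14.93
position: [0.5229, -0.1578, 0.0706]
tool_rot: [2.159, 2.282, 0.0]
ft_force: [0.1, -1.2, 0.4]
grip_width: 0.011
grip_force: 0.0
time: 15.27
position: [0.5225, -0.1514, 0.0705]
tool_rot: [-2.159, -2.282, -0.0]
ft_force: [0.1, -0.4, 0.0]
grip_width: 0.003
grip_force: 0.0
time: 15.6
position: [0.5223, -0.1467, 0.0706]
tool_rot: [-2.159, -2.282, -0.0]
ft_force: [-0.5, -0.3, 0.8]
grip_width: 0.007
grip_force: 0.0
[ 0.52228394 -0.14665341  0.07057475] 0.05541188132438265 [-0.0713029   0.02963688  0.00392115]
```

The fingers closed on nothing, so bin b lies further back than I thought. Lift and look.

```bash
python3 -m crank '[[[0,0,0,0,-1],[0,0,-35,0,-1],[0,0,-35,0,-1],[-25,0,-30,0,-1],[-25,0,-20,0,-1],[0,0,0,0,-1],[0,0,0,0,-1]]]'; python3 - <<'E'
from h import *
im=grab("wrist");s=im['s'];print(s['position'],yaw(s))
cv2.imwrite("pics/w5.png",im['pixels'][:,:,::-1])
E
```

```text
time: 16.18
position: [0.5254, -0.199, 0.192]
tool_rot: [2.162, 2.276, 0.002]
ft_force: [-0.2, -0.4, -0.9]
grip_width: 0.454
grip_force: 0.0
[ 0.52537021 -0.19902227  0.19202677] 0.05139549675361758
```

View pics/w5.png

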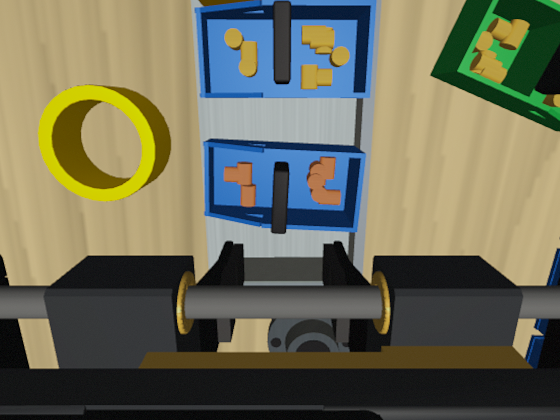

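Bin b's plate is at (280,198), still crooked at about -2°, roughly 35 mm short of bin a. Bin a sits square. I'll measure the plate and regrip at higher force.

```bash
python3 - <<'E'
from h import *
im=grab("wrist");s=im['s']
W=(190,380,0,243)
for r in rects(im,hsv(im,(0,0,0),(180,255,60)),.099,60,(265,297,155,240)):print("dark",*r)
P=ray(im,[(281,163),(278,231),(207,143),(362,155),(205,97),(370,97),(355,215),(363,120)],.059);print(P.round(4))
t=ray(im,[(281,164)],.099)[0];print("plate +y end",t, "bin a plate", ray(im,[(282,3),(282,83)],.099).round(4))
print(s['position'],s['grip_width'],yaw(s))
E
```

```text
dark [281. 201.] [ 523.1 -191.5   55.1   12. ] -88.8
[[ 0.5222 -0.1695  0.059 ]
 [ 0.5227 -0.23    0.059 ]
 [ 0.4607 -0.1562  0.059 ]
 [ 0.5889 -0.1593  0.059 ]
 [ 0.4594 -0.1201  0.059 ]
 [ 0.5899 -0.1131  0.059 ]
 [ 0.5889 -0.2116  0.059 ]
 [ 0.5864 -0.1311  0.059 ]]
plate +y end [ 0.52212797 -0.16335278  0.099     ] bin a plate [[ 0.5174 -0.0597  0.099 ]
 [ 0.5199 -0.108   0.099 ]]
[ 0.52482791 -0.19705833  0.19050477] 0.49739731308765045 0.053700440753737005
```

```bash
python3 -m crank '[[[7,-2,0,0.05,-0.3],[0,0,35,0,-0.3],[0,0,35,0,-0.3],[0,0,35,0,-0.3],[0,0,22,0,-0.3],[0,0,0,0,1],[0,0,0,0,1],[0,0,0,0,1],[0,0,0,0,1],[0,0,0,0,1]]]' 55;python3 -m crank '[[[0,0,0,0,1],[0,0,0,0,1],[0,0,0,0,1],[0,0,0,0,1],[0,0,0,0,1],[0,0,0,0,1]]]';  python3 -c "
from h import *
s=ctrl.get_state();print(s['position'],yaw(s),s['torque'])"
```

```text
time: 17.12
position: [0.524, -0.1901, 0.0653]
tool_rot: [2.214, 2.226, 0.003]
ft_force: [0.0, -0.2, 0.2]
grip_width: 0.353
grip_force: 0.0
time: 17.62
position: [0.523, -0.19, 0.0642]
tool_rot: [2.216, 2.227, 0.001]
ft_force: [-0.1, 1.0, 4.8]
grip_width: 0.132
grip_force: 55.0
[ 0.52304358 -0.1900157   0.06418158] 0.004943059983477428 [ 0.0699      0.1634613  -0.00102382]
```

```bash
python3 -m crank '[[[0,0,0,0,1],[0,0,0,0,1],[0,0,-3,0,1],[0,0,-2,0,1],[0,0,0,0,1],[0,0,0,0,1]]]';  python3 -c "
from h import *
s=ctrl.get_state();print(s['position'],yaw(s),s['torque'])"
```

```text
time: 18.12
position: [0.522, -0.1898, 0.068]
tool_rot: [-2.215, -2.226, 0.001]
ft_force: [-0.7, -0.2, -4.0]
grip_width: 0.136
grip_force: 55.0
[ 0.52202457 -0.18979316  0.06797716] 0.005016495364594366 [-0.03886791  0.06826769  0.0443085 ]
```

```bash
python3 -m crank '[[[0,0,0,-0.05,1],[8,0,0,0,1],[9,0,0,0,1],[9,1,0,0,1],[7,0,0,0,1],[0,0,0,0,1],[0,0,2,0,1],[0,0,3,0,1],[0,0,0,0,1]]]';  python3 -m crank '[[[0,2,0,0,1],[0,2,0,0,1],[0,0,0,0,1],[0,0,0,0,1]]]'; python3 -c "
from h import *
s=ctrl.get_state();print(s['position'],yaw(s),s['torque'])"
```

```text
time: 18.87
position: [0.5222, -0.1571, 0.0642]
tool_rot: [2.16, 2.281, 0.002]
ft_force: [-0.8, 1.1, 2.2]
grip_width: 0.135
grip_force: 55.0
time: 19.2
position: [0.5229, -0.1572, 0.0642]
tool_rot: [-2.157, -2.276, 0.004]
ft_force: [-11.2, 2.5, 12.5]
grip_width: 0.135
grip_force: 55.1
[ 0.52285442 -0.15722399  0.06415669] 0.053397773838919096 [ 0.48258249  2.26802617 -0.0255295 ]
```

Rail contact. Ease off slightly, then push along toward bin a.

```bash
python3 -m crank '[[[3,-2,0,0,1],[2,0,0,0,1],[0,0,0,0,1],[0,0,0,0,1]]]';  python3 -m crank '[[[3,0,0,0,1],[0,0,0,0,1],[0,0,0,0,1]]]'; python3 -m crank '[[[3,0,0,0,1],[0,0,0,0,1],[0,0,0,0,1]]]'; python3 -c "
from h import *
s=ctrl.get_state();print(s['position'],yaw(s),s['torque'])"
```

```text
time: 19.53
position: [0.5227, -0.1553, 0.0643]
tool_rot: [2.162, 2.277, -0.004]
ft_force: [-5.4, -3.5, 4.2]
grip_width: 0.133
grip_force: 55.0
time: 19.78
position: [0.5226, -0.1522, 0.0643]
tool_rot: [2.161, 2.277, -0.004]
ft_force: [-4.7, -4.4, 4.8]
grip_width: 0.134
grip_force: 55.0
time: 20.03
position: [0.5224, -0.1497, 0.0643]
tool_rot: [2.162, 2.277, -0.005]
ft_force: [-4.6, -4.9, 5.1]
grip_width: 0.136
grip_force: 55.0
[ 0.52239524 -0.14969693  0.06428706] 0.05179501374233411 [-1.3147837   0.95370963 -0.14705055]
```

```bash
cat >> h.py <<'E'
def prof(im,us,z=.059,v1=260):
    h=cv2.cvtColor(im['pixels'],cv2.COLOR_RGB2HSV);
    def cl(q):
        if q[2]<60:return 'k'
        if q[1]<60:return 'g'
        if q[0]<18:return 'o'
        if q[0]<=32:return 'Y' if q[1]>150 else 'w'
        if 100<=q[0]<=128:return 'B' if q[2]>130 else 'b'
        return '?'
    for u in us:
        s=[cl(h[v,u]) for v in range(v1)];st=0;o=[]
        for v in range(1,v1+1):
            if v==v1 or s[v]!=s[st]:
                P=ray(im,[(u,st)],z)[0]*1000;o.append(f"{s[st]}{st}({P[0]:.0f},{P[1]:.0f})");st=v
        print(u,' '.join(o))
E
python3 - <<'E'
from h import *
im=grab("wrist");prof(im,(200,240,320,345,370))
E
```

```text
200 Y0(482,-33) w15(482,-39) Y19(482,-40) g50(482,-53) B51(482,-53) b60(482,-57) B66(482,-59) g85(482,-67) w86(482,-68) Y87(482,-68) w100(481,-74) Y101(481,-74) g111(481,-78) B112(481,-79) b174(481,-108) B187(481,-114) o222(481,-132) B245(480,-145) k256(480,-151)
240 Y0(499,-32) B48(499,-51) b58(499,-55) B61(499,-56) b63(499,-57) B67(499,-59) o102(500,-73) Y103(500,-74) w139(500,-90) Y140(500,-91) w143(500,-92) Y144(500,-92) w149(500,-95) g150(500,-95) B151(500,-96) b174(500,-107) B182(500,-111) b185(500,-112) B192(500,-116) b200(500,-120) B201(500,-120) o244(501,-143) k256(501,-150)
320 Y0(532,-31) B47(534,-49) b58(534,-53) B67(534,-57) w79(535,-62) Y80(535,-62) w87(535,-65) Y88(535,-66) w93(535,-68) Y94(535,-68) w98(536,-70) Y99(536,-70) B107(536,-74) Y137(537,-87) w174(538,-105) b175(538,-105) B194(539,-115) b203(540,-119) B204(540,-120)
345 Y0(543,-30) w10(543,-34) g11(543,-34) b26(544,-40) g27(544,-40) Y28(544,-41) B47(545,-48) b58(545,-53) B67(546,-56) o79(546,-61) Y80(546,-62) w104(547,-72) Y105(547,-72) w116(548,-77) Y117(548,-78) g120(548,-79) B121(548,-79) g141(549,-88) Y142(549,-89) w149(549,-92) Y150(549,-93) w155(549,-95) Y156(549,-95) w160(550,-97) Y161(550,-98) B167(550,-101) b174(550,-104) B194(551,-114) b203(552,-119) B204(552,-119) o212(552,-123) k256(555,-147)
370 Y0(553,-30) B47(556,-48) b58(556,-52) B67(557,-56) w112(559,-75) Y113(559,-75) w127(560,-82) Y128(560,-82) w130(560,-83) Y131(560,-83) g140(560,-87) B141(560,-88) b174(562,-103) B194(564,-113) b203(564,-118) B204(564,-118) o250(567,-143) k256(568,-146)
```

The profiles show yellow→blue→blue with no floor visible between, so bins a and b are flush. Release and go to bin_c.

```bash
python3 -m crank '[[[2,0,0,0,1],[0,0,0,0,1],[-5,0,0,0,1],[0,0,0,0,-0.3],[0,0,0,0,-0.3],[0,0,0,0,-0.3],[0,0,0,0,-0.3],[0,0,0,0,-0.3],[0,0,0,0,-0.3],[0,0,-20,0,-0.3]]]';  python3 -m crank '[[[0,0,-40,0,-1],[0,0,-40,0,-1],[0,0,-40,0,-1],[0,0,-40,0,-1],[0,0,-40,0,-1],[40,2,0,0,-1],[40,2,0,0,-1],[40,2,0,0,-1],[40,2,0,0,-1],[40,2,0,0,-1]]]'; python3 -m crank '[[[40,2,0,0,-1],[40,2,0,0,-1],[40,2,0,0,-1],[40,2,0,0,-1],[40,2,0,0,-1],[0,0,0,-0.12,-1],[0,0,0,-0.12,-1],[0,0,0,-0.12,-1],[0,0,0,-0.12,-1],[0,0,0,-0.12,-1]]]'; python3 -m crank '[[[0,0,0,-0.12,-1],[0,0,0,-0.12,-1],[0,0,0,-0.06,-1],[0,0,0,0,-1],[0,0,0,0,-1]]]'; python3 - <<'E'
from h import *
im=grab("wrist");s=im['s'];print(s['position'],yaw(s))
cv2.imwrite("pics/w6.png",im['pixels'][:,:,::-1])
E
```

```text
time: 20.92
position: [0.5207, -0.148, 0.0805]
tool_rot: [-2.156, -2.279, 0.007]
ft_force: [-0.5, -0.2, -0.4]
grip_width: 0.576
grip_force: 0.0
time: 21.75
position: [0.522, 0.0532, 0.2839]
tool_rot: [2.16, 2.281, 0.002]
ft_force: [0.7, 0.4, -0.3]
grip_width: 0.997
grip_force: 0.0
time: 22.58
position: [0.5213, 0.2518, 0.2834]
tool_rot: [1.38, 2.822, -0.0]
ft_force: [-0.4, 0.2, -0.2]
grip_width: 1.0
grip_force: 0.0
time: 23.0
position: [0.5213, 0.2516, 0.2835]
tool_rot: [0.955, 2.993, 0.0]
ft_force: [0.1, 0.4, 0.2]
grip_width: 0.996
grip_force: 0.0
[0.52130095 0.25163441 0.28347123] 0.9530996412759527
```

View pics/w6.png

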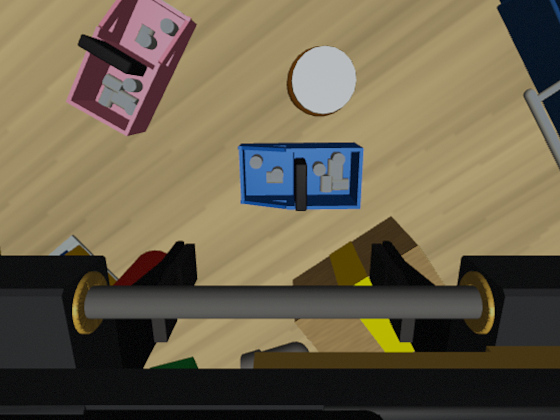

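Bin_c is at (301,176): low front on the left, tall back on the right, plate at (301,185). The jar is above it and is clear.

```bash
python3 - <<'E'
from h import *
im=grab("wrist");s=im['s'];W=(230,372,130,225)
for r in rects(im,hsv(im,(0,0,0),(180,255,60)),.095,60,(290,312,150,215)):print("dark",*r)
for r in rects(im,hsv(im,(105,120,40),(125,255,255)),.055,800,W):print("blue",*r)
P=ray(im,[(301,158),(301,210)],.095);print(P.round(4))
P=ray(im,[(240,144),(361,143),(361,208)],.055);print(P.round(4))
c=np.r_[ray(im,[(301,184)],.095)[0][:2],.06]
print(totool(s,c-s['position']).round(1),np.degrees(yaw(s)))
E
```

```text
dark [300. 188.] [536.5 264.3  54.1  21.6] -35.1
blue [301. 176.] [537.3 265.4 137.1  74.2] 54.6
[[0.5144 0.2799 0.095 ]
 [0.5589 0.2492 0.095 ]]
[[0.4696 0.2323 0.055 ]
 [0.5452 0.3406 0.055 ]
 [0.6084 0.3014 0.055 ]]
[ -4.5  19.4 223.5] 54.609402586510875
```

```bash
python3 -m crank '[[[-5,19,30,0,-0.3],[0,0,36,0,-0.3],[0,0,36,0,-0.3],[0,0,36,0,-0.3],[0,0,36,0,-0.3],[0,0,30,0,-0.3],[0,0,20,0,-0.3],[0,0,0,0,-0.3],[0,0,0,0,-0.3],[0,0,0,0,1]]]' 55;  python3 -m crank '[[[0,0,0,0,1],[0,0,0,0,1],[0,0,0,0,1],[0,0,0,0,1],[0,0,0,0,1],[0,0,0,0,1],[0,0,0,0,1],[0,0,0,0,1],[0,0,0,0,1],[0,0,0,0,1]]]'; python3 -m crank '[[[0,0,0,0,1],[0,0,0,0,1],[0,0,0,0,1]]]'; python3 -c "
from h import *
s=ctrl.get_state();print(s['position'],yaw(s),s['torque'])"
```

```text
time: 23.93
position: [0.5376, 0.2648, 0.0613]
tool_rot: [0.952, 2.992, 0.003]
ft_force: [0.2, 1.0, 0.9]
grip_width: 0.625
grip_force: 0.0
time: 24.77
position: [0.5363, 0.2642, 0.0597]
tool_rot: [-0.952, -2.994, 0.0]
ft_force: [-0.9, -1.0, 1.7]
grip_width: 0.133
grip_force: 55.0
time: 25.02
position: [0.5362, 0.2641, 0.0597]
tool_rot: [-0.952, -2.994, 0.0]
ft_force: [-0.9, -0.4, 2.9]
grip_width: 0.134
grip_force: 55.0
[0.53623903 0.26414113 0.0596577 ] 0.9549729704044084 [-0.32671966  0.41100421  0.01217198]
```

```bash
python3 -m crank '[[[0,0,-10,0,1],[0,0,-25,0,1],[0,0,-28,0,1],[0,0,-28,0,1],[0,0,-28,0,1],[0,0,-28,0,1],[0,0,-28,0,1],[0,0,-28,0,1],[0,0,-28,0,1],[0,0,-20,0,1]]]';  python3 -m crank '[[[0,0,0,0.09,1],[0,0,0,0.09,1],[0,0,0,0.09,1],[0,0,0,0.09,1],[0,0,0,0.09,1],[0,0,0,0.09,1],[0,0,0,0.09,1],[0,0,0,0.09,1],[0,0,0,0.09,1],[0,0,0,0.09,1]]]'; python3 -c "
from h import *
s=ctrl.get_state();print(s['position'],yaw(s),s['torque'],totool(s,[.5234,-.233,.31]-s['position']))"
```

```text
time: 25.85
position: [0.5366, 0.2645, 0.3132]
tool_rot: [0.952, 2.992, 0.003]
ft_force: [-0.2, 0.5, -2.6]
grip_width: 0.135
grip_force: 55.0
time: 26.68
position: [0.536, 0.2643, 0.3101]
tool_rot: [-2.164, -2.277, 0.001]
ft_force: [-0.4, 0.5, -3.1]
grip_width: 0.127
grip_force: 55.0
[0.53602691 0.26428377 0.31008803] 0.05067560620679061 [-0.13166733  0.07988476 -0.0228651 ] [-4.96005735e+02 -3.77999967e+01  2.55048287e-01]
```

```bash
python3 -m crank '[[[-20,-2,0,0,1],[-30,-2,0,0,1],[-30,-2,0,0,1],[-30,-2,0,0,1],[-30,-2,0,0,1],[-30,-2,0,0,1],[-30,-2,0,0,1],[-30,-2,0,0,1],[-30,-2,0,0,1],[-30,-2,0,0,1]]]';  python3 -m crank '[[[-30,-3,0,0,1],[-30,-3,0,0,1],[-30,-3,0,0,1],[-30,-3,0,0,1],[-30,-3,0,0,1],[-30,-3,0,0,1],[-20,0,0,0,1],[-6,0,0,-0.005,1],[0,0,0,0,1],[0,0,0,0,1]]]'; python3 -c "
from h import *
im=grab('wrist');s=im['s'];print(s['position'],yaw(s),s['torque'],totool(s,[.5234,-.233,.13]-s['position']))
prof(im,(240,320,345))"
```

```text
time: 27.52
position: [0.5318, -0.0278, 0.3104]
tool_rot: [-2.159, -2.281, -0.0]
ft_force: [0.8, 0.3, -3.4]
grip_width: 0.132
grip_force: 55.0
time: 28.35
position: [0.5258, -0.232, 0.3102]
tool_rot: [-2.153, -2.286, -0.001]
ft_force: [-0.1, 0.0, -3.9]
grip_width: 0.133
grip_force: 55.0
[ 0.52577357 -0.23200663  0.31016316] 0.060329896291849365 [-0.07276529  0.03064015 -0.02537877] [ -1.08844843  -2.34068312 180.16303772]
240 B0(471,-57) b3(471,-60) k4(471,-61) b5(471,-62) k8(471,-65) b9(471,-66) B10(471,-66) b72(473,-127) k73(473,-128) B74(473,-129) ?92(473,-148) g93(473,-149) ?102(474,-159) B103(474,-160) b126(474,-185) B127(474,-186) g131(474,-191) b176(476,-243) B187(476,-257) b189(476,-259) B197(476,-269) g221(477,-300) B254(478,-344) b255(478,-345) k256(478,-347)
320 b0(554,-52) k9(555,-61) b10(555,-61) B11(555,-62) w16(555,-67) Y17(555,-68) g36(557,-86) B37(557,-87) g47(558,-97) Y48(558,-98) B61(559,-111) b72(560,-122) k73(560,-123) B74(560,-124) o79(561,-129) B97(562,-148) g104(563,-156) o105(563,-157) B119(565,-172) b127(565,-181) B129(566,-183) g133(566,-188) b176(570,-238) B199(573,-266) g213(574,-284) B245(578,-326)
345 b0(580,-51) k52(585,-100) b56(586,-104) B63(586,-111) g133(594,-186) b176(600,-236) B199(603,-264) g209(604,-277) k256(611,-339)
```

```bash
python3 -m crank '[[[-1,-2,10,0.005,1],[0,0,25,0,1],[0,0,30,0,1],[0,0,30,0,1],[0,0,30,0,1],[0,0,30,0,1],[0,0,25,0,1],[0,0,0,0,1],[0,0,0,0,1]]]'; python3 -c "
from h import *
im=grab('wrist');s=im['s'];print(s['position'],yaw(s),s['torque'],totool(s,[.5234,-.233,.068]-s['position']))
prof(im,(240,320,345))"
```

```text
time: 29.15
position: [0.5228, -0.2324, 0.1293]
tool_rot: [-2.155, -2.281, 0.002]
ft_force: [0.8, -0.3, -3.0]
grip_width: 0.135
grip_force: 55.0
[ 0.52284411 -0.23243814  0.12927783] 0.05668017450098217 [-0.12137342 -0.10288429  0.02247155] [-0.67809822  0.71955131 61.27494619]
240 Y0(490,-100) g17(491,-109) B18(491,-109) b41(491,-122) B42(491,-122) b50(491,-127) k56(491,-130) B57(491,-131) g79(491,-143) o80(491,-144) g108(492,-161) B109(492,-161) ?110(492,-162) o111(492,-163) B138(492,-180) b142(492,-182) B148(492,-186) g154(492,-190) b177(493,-205) B187(493,-212) b190(493,-214) B197(493,-219) g221(494,-236) B254(494,-261) b255(494,-262) k256(494,-263)
320 B0(537,-97) w2(537,-98) Y3(537,-99) w31(539,-114) B32(539,-114) b48(539,-123) k56(540,-127) B57(540,-128) b142(544,-179) B150(545,-184) g157(545,-189) b176(546,-202) B199(547,-217) g213(548,-227) B245(550,-251)
345 B0(552,-96) g9(552,-101) Y10(552,-102) B32(554,-113) b48(554,-122) k56(555,-127) B57(555,-127) g63(555,-131) o64(555,-131) B131(560,-171) b143(560,-179) B150(561,-183) g157(561,-188) b176(563,-201) B199(564,-216) g209(565,-224) k256(569,-258)
```

```bash
python3 -m crank '[[[0,0,25,0,1],[0,0,20,0,1],[0,0,14,0,1],[0,0,3,0,1],[0,0,3,0,1],[0,0,0,0,1],[0,0,0,0,1]]]'; python3 -m crank '[[[0,2,0,0,1],[0,2,0,0,1],[0,2,0,0,1],[0,0,0,0,1],[0,0,0,0,1]]]'; python3 -c "
from h import *
s=ctrl.get_state();print(s['position'],yaw(s),s['torque'])"
```

```text
time: 29.78
position: [0.5173, -0.2361, 0.0742]
tool_rot: [-2.156, -2.268, 0.002]
ft_force: [-41.2, 10.0, 56.8]
grip_width: 0.208
grip_force: 63.3
time: 30.2
position: [0.5172, -0.2363, 0.074]
tool_rot: [-2.151, -2.259, 0.011]
ft_force: [-55.7, 11.4, 68.6]
grip_width: 0.211
grip_force: 67.1
[ 0.51723355 -0.23632344  0.07402742] 0.04914541026122361 [ 2.6921722  10.26398398  0.14913356]
```

It jammed on something. Lift off and look.

```bash
python3 -m crank '[[[0,-6,-10,0,1],[0,0,-20,0,1],[0,0,-25,0,1],[0,0,-25,0,1],[0,0,0,0,1],[0,0,0,0,1]]]'; python3 - <<'E'
from h import *
im=grab('wrist');s=im['s'];print(s['position'],yaw(s),s['torque'])
b=grab("scene");B=cv2.resize(b['pixels'][150:260,120:320],None,fx=2.8,fy=2.8,interpolation=cv2.INTER_CUBIC)
cv2.imwrite("pics/w7.png",np.vstack([im['pixels'][:270],B])[:,:,::-1])
np.save("w7.npy",im['pixels'])
E
```

```text
time: 30.7
position: [0.5263, -0.2348, 0.1491]
tool_rot: [2.155, 2.278, 0.007]
ft_force: [0.1, 0.7, -3.6]
grip_width: 0.134
grip_force: 54.9
[ 0.52627479 -0.23479967  0.14907753] 0.05565000455084369 [-0.04899088  0.11104328  0.01755018]
```

View pics/w7.png

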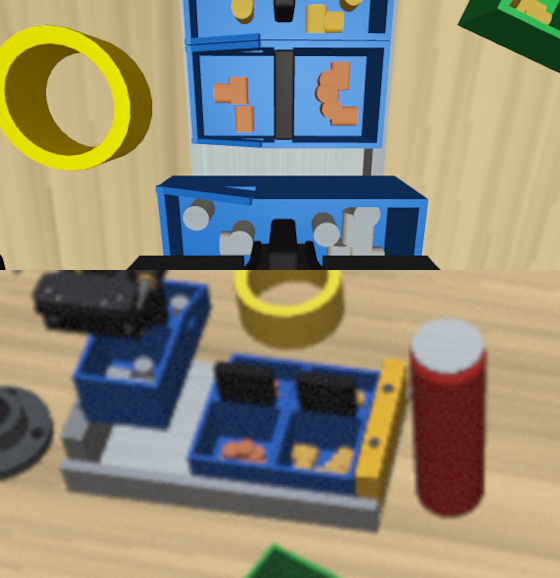

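Bins a and b look flush. Bin_c is upright in the gripper, and the floor gap is clear. I'll check bin_c's back edge against the rail numerically.

```bash
python3 - <<'E'
from h import *
im=grab('wrist');s=im['s'];p=im['pixels'];h=cv2.cvtColor(p,cv2.COLOR_RGB2HSV)
print(s['position'])
for v in(155,165,172):print(v,p[v,355:395].mean(1).astype(int).tolist())
M=R.from_rotvec(s['tool_rot']).as_matrix();t=s['position']
def tb(x,y,z,zg): # bin frame -> world, assuming bin x=tool y, bin y=tool x, origin zg below tcp
    return t+M@np.array([y,x,zg-z])
for zg in(.0597,.05,.07):
    Q=np.array([tb(x,.035,z,zg) for x,z in((-.07,0),(.07,0),(.07,.055),(-.07,.03))]);print(zg,proj(im,Q).round(0).tolist(),Q[1].round(4),Q[0].round(4))
for z in(.034,.038):print(ray(im,[(372,155),(374,172)],z).round(4).tolist())
m=hsv(im,(100,90,30),(130,255,255));
for u in(165,175,250,300,350,385,395,405,420):print(u,[v for v in range(150,230) if m[v,u]][:1],[int(p[v,u].mean()) for v in range(172,204,3)])
E
```

```text
[ 0.52390817 -0.2337287   0.14566757]
155 [195, 196, 195, 194, 194, 195, 194, 195, 195, 194, 193, 195, 199, 152, 64, 70, 73, 71, 73, 71, 72, 66, 128, 170, 178, 176, 176, 175, 175, 175, 175, 176, 175, 175, 175, 178, 179, 179, 180, 182]
165 [196, 196, 194, 194, 194, 194, 195, 195, 194, 194, 194, 198, 161, 85, 68, 72, 71, 71, 73, 71, 69, 87, 157, 177, 175, 174, 174, 175, 174, 175, 174, 174, 173, 174, 176, 179, 179, 180, 181, 181]
172 [195, 195, 194, 194, 194, 194, 194, 195, 194, 194, 195, 190, 138, 65, 71, 72, 72, 73, 72, 72, 66, 149, 176, 175, 175, 174, 174, 174, 174, 174, 174, 174, 174, 174, 179, 180, 180, 181, 181, 180]
0.0597 [[172.0, 171.0], [393.0, 171.0], [426.0, 193.0], [155.0, 181.0]] [ 0.5919 -0.1949  0.086 ] [ 0.4521 -0.2026  0.0859]
0.05 [[167.0, 174.0], [397.0, 174.0], [434.0, 198.0], [149.0, 185.0]] [ 0.5919 -0.1949  0.0957] [ 0.4521 -0.2026  0.0956]
0.07 [[176.0, 168.0], [388.0, 168.0], [418.0, 188.0], [162.0, 177.0]] [ 0.5919 -0.1949  0.0757] [ 0.4521 -0.2026  0.0756]
[[0.5911, -0.1927, 0.034], [0.5943, -0.2059, 0.034]]
[[0.59, -0.1921, 0.038], [0.5932, -0.2051, 0.038]]
165 [181] [166, 166, 169, 62, 47, 102, 111, 109, 38, 51, 65]
175 [176] [153, 115, 48, 50, 47, 41, 112, 110, 48, 41, 44]
250 [176] [190, 143, 44, 49, 48, 137, 81, 49, 48, 75, 73]
300 [150] [196, 147, 50, 49, 47, 49, 50, 49, 50, 134, 143]
350 [150] [195, 148, 50, 50, 49, 49, 50, 51, 50, 133, 141]
385 [150] [174, 128, 47, 47, 50, 49, 50, 47, 48, 129, 138]
395 [177] [181, 174, 45, 50, 48, 50, 50, 49, 48, 128, 135]
405 [184] [179, 179, 180, 182, 55, 50, 49, 49, 49, 125, 135]
420 [194] [177, 177, 177, 176, 176, 176, 177, 133, 48, 124, 132]
```

The rail clearance was only about 3 mm, and vertical moves swing the tool a few mm, so bin_c's back caught the rail. I'll retry about 9 mm further forward and descend slower.

```bash
python3 -m crank '[[[2,-9,0,0,1],[0,0,0,0,1],[0,0,10,0,1],[0,0,15,0,1],[0,0,15,0,1],[0,0,15,0,1],[0,0,8,0,1],[0,0,5,0,1],[0,0,0,0,1],[0,0,0,0,1]]]'; python3 -c "
from h import *
s=ctrl.get_state();print(s['position'],yaw(s),s['torque'])"
```

```text
time: 31.68
position: [0.5148, -0.2329, 0.0776]
tool_rot: [2.16, 2.281, -0.0]
ft_force: [-0.2, -0.1, -3.4]
grip_width: 0.138
grip_force: 54.9
[ 0.51479757 -0.23286106  0.07759   ] 0.05488967222857208 [-0.12602328 -0.01448162  0.0039239 ]
```

```bash
python3 -m crank '[[[0,0,5,0,1],[0,0,4,0,1],[0,0,0,0,1],[0,0,0,0,1]]]'; python3 -m crank '[[[0,0,3,0,1],[0,0,0,0,1],[0,0,0,0,1]]]';  python3 -m crank '[[[0,0,2,0,1],[0,0,0,0,1],[0,0,0,0,1]]]'; python3 -c "
from h import *
s=ctrl.get_state();print(s['position'],yaw(s),s['torque'])"
```

```text
time: 32.02
position: [0.5146, -0.2326, 0.0685]
tool_rot: [-2.159, -2.282, -0.0]
ft_force: [-0.4, -0.2, -2.8]
grip_width: 0.134
grip_force: 54.9
time: 32.27
position: [0.5146, -0.2326, 0.0655]
tool_rot: [-2.159, -2.281, 0.0]
ft_force: [-0.1, -1.0, -3.2]
grip_width: 0.136
grip_force: 54.9
time: 32.52
position: [0.5146, -0.2326, 0.0634]
tool_rot: [-2.159, -2.282, 0.0]
ft_force: [0.6, 0.6, -4.0]
grip_width: 0.138
grip_force: 54.9
[ 0.51457912 -0.23261504  0.06344485] 0.055045372137053704 [-0.11421298  0.11134655  0.04403779]
```

```bash
python3 -m crank '[[[0,0,2,0,1],[0,0,0,0,1],[0,0,0,0,1]]]'; python3 -m crank '[[[0,0,2,0,1],[0,0,0,0,1],[0,0,0,0,1]]]';  python3 -m crank '[[[0,0,2,0,1],[0,0,0,0,1],[0,0,0,0,1]]]'
```

```text
time: 32.77
position: [0.5151, -0.2328, 0.0619]
tool_rot: [2.159, 2.281, 0.001]
ft_force: [-0.2, -0.1, 0.4]
grip_width: 0.135
grip_force: 55.0
time: 33.02
position: [0.5152, -0.2328, 0.0618]
tool_rot: [-2.159, -2.282, -0.002]
ft_force: [-3.8, 3.5, 13.7]
grip_width: 0.133
grip_force: 55.0
time: 33.27
position: [0.5152, -0.2328, 0.0617]
tool_rot: [-2.159, -2.281, -0.004]
ft_force: [-10.1, 5.2, 27.0]
grip_width: 0.133
grip_force: 55.0
```

Seated. Ease off, then slide back to the rail and along to bin b.

```bash
python3 -m crank '[[[0,0,-4,0,1],[0,4,0,0,1],[0,4,0,0,1],[0,3,0,0,1],[0,2,0,0,1],[0,0,0,0,1],[0,0,0,0,1]]]'; python3 -m crank '[[[0,2,0,0,1],[0,0,0,0,1],[0,0,0,0,1]]]';python3 -m crank '[[[0,2,0,0,1],[0,0,0,0,1],[0,0,0,0,1]]]'
```

```text
time: 33.85
position: [0.5267, -0.2327, 0.0618]
tool_rot: [-2.159, -2.28, 0.003]
ft_force: [-5.8, -0.5, 7.7]
grip_width: 0.131
grip_force: 54.9
time: 34.1
position: [0.5267, -0.2326, 0.0618]
tool_rot: [-2.157, -2.276, 0.005]
ft_force: [-11.2, 1.6, 12.9]
grip_width: 0.135
grip_force: 54.9
time: 34.35
position: [0.5268, -0.2325, 0.0618]
tool_rot: [-2.156, -2.273, 0.008]
ft_force: [-16.9, 3.1, 16.6]
grip_width: 0.134
grip_force: 54.8
```

```bash
python3 -m crank '[[[3,-4,0,0,1],[3,0,0,0,1],[3,0,0,0,1],[0,0,0,0,1],[0,0,0,0,1]]]'; python3 -m crank '[[[3,0,0,0,1],[0,0,0,0,1],[0,0,0,0,1]]]';python3 -m crank '[[[3,0,0,0,1],[0,0,0,0,1],[0,0,0,0,1]]]';python3 -m crank '[[[3,0,0,0,1],[0,0,0,0,1],[0,0,0,0,1]]]'; python3 -c "
from h import *
im=grab('wrist')
prof(im,(200,250,320,345,370))"
```

```text
time: 34.77
position: [0.5264, -0.2255, 0.0619]
tool_rot: [2.16, 2.279, -0.005]
ft_force: [-5.0, -3.6, 5.2]
grip_width: 0.134
grip_force: 55.0
time: 35.02
position: [0.5263, -0.2228, 0.0619]
tool_rot: [2.16, 2.279, -0.005]
ft_force: [-3.9, -5.0, 4.9]
grip_width: 0.132
grip_force: 55.0
time: 35.27
position: [0.5262, -0.221, 0.0619]
tool_rot: [2.16, 2.277, -0.007]
ft_force: [-3.9, -6.5, 4.4]
grip_width: 0.131
grip_force: 55.0
time: 35.52
position: [0.5262, -0.2205, 0.0621]
tool_rot: [2.159, 2.273, -0.009]
ft_force: [-2.7, -12.8, 2.5]
grip_width: 0.135
grip_force: 55.0
200 B0(486,-105) b55(486,-126) B62(486,-129) o101(486,-145) g127(486,-156) B128(486,-157) b171(485,-177) B184(485,-183) g200(485,-191) B230(485,-206) k256(485,-220)
250 B0(507,-104) b52(508,-123) B55(508,-125) b58(508,-126) B62(508,-127) b171(509,-175) B179(509,-179) b184(509,-182) B190(509,-185) b223(509,-201) g224(509,-202) b255(510,-219) B256(510,-219) b257(510,-220) k258(510,-220)
320 Y0(536,-102) g30(537,-113) B31(537,-114) b52(538,-122) B62(538,-126) b171(542,-174) B191(543,-183) b213(543,-194) g214(544,-195) B246(545,-212)
345 Y0(546,-102) w6(546,-104) Y7(546,-104) g30(547,-113) B31(547,-113) b52(548,-121) B62(549,-125) o83(550,-134) g150(553,-163) B151(553,-164) b171(554,-173) B191(555,-183) b209(555,-192) g210(556,-192) k256(558,-217)
370 B0(557,-101) g1(557,-101) B16(557,-107) b52(559,-121) B62(559,-125) g70(560,-128) o71(560,-128) B111(562,-145) o133(563,-155) g158(565,-166) B159(565,-167) b171(565,-172) B191(566,-182) g208(568,-191) k256(571,-216)
```

Firm contact, no floor visible between the bins. One last squeeze, then release and check from above.

```bash
python3 -m crank '[[[2,2,0,0,1],[0,0,0,0,1],[0,0,0,0,1]]]'; python3 -m crank '[[[-5,-3,0,0,1],[0,0,0,0,-0.3],[0,0,0,0,-0.3],[0,0,0,0,-0.3],[0,0,0,0,-0.3],[0,0,0,0,-0.3],[0,0,0,0,-0.3],[0,0,0,0,-0.3],[0,0,-15,0,-0.3],[0,0,-30,0,-0.3]]]';  python3 -m crank '[[[0,0,-40,0,-1],[0,0,-40,0,-1],[0,0,-30,0,-1],[30,0,-10,0,-1],[30,0,0,0,-1],[0,0,0,0,-1],[0,0,0,0,-1],[0,0,0,0,-1],[0,0,0,0,-1],[0,0,0,0,-1]]]'; python3 - <<'E'
from h import *
im=grab('wrist');s=im['s'];print(s['position'],yaw(s))
prof(im,(210,225,240,320,335,350))
p=im['pixels'].mean(2).astype(int)
for v in range(60,260,20):print(v,p[v,330:385].tolist())
E
```

```text
time: 35.82
position: [0.5262, -0.2205, 0.0621]
tool_rot: [2.161, 2.272, -0.014]
ft_force: [-6.9, -14.6, 4.5]
grip_width: 0.134
grip_force: 54.9
time: 36.65
position: [0.5231, -0.2157, 0.1037]
tool_rot: [-2.155, -2.278, 0.006]
ft_force: [-0.3, 0.6, -0.7]
grip_width: 0.635
grip_force: 0.0
time: 37.48
position: [0.5221, -0.1585, 0.2263]
tool_rot: [-2.162, -2.279, 0.001]
ft_force: [0.1, 0.2, -0.1]
grip_width: 1.003
grip_force: 0.0
[ 0.52212147 -0.15845224  0.22625693] 0.05287836433033431
210 w0(454,-5) Y36(454,-32) w60(454,-51) g61(454,-52) B64(454,-54) g95(453,-80) w167(453,-145)
225 w0(466,-4) Y36(466,-31) B63(467,-53) b68(467,-57) k69(467,-57) b70(467,-58) B71(467,-59) b134(467,-113) B136(467,-115) b198(467,-174) B205(467,-181) b224(468,-201) k236(468,-213) b255(468,-234)
240 w0(479,-3) Y36(479,-31) b62(480,-51) B63(480,-52) b67(480,-55) k69(480,-57) b70(480,-58) B71(480,-58) g80(480,-66) w81(480,-67) Y82(480,-68) g96(480,-79) B97(480,-80) b134(481,-113) B137(481,-115) o162(481,-138) ?175(481,-151) B176(481,-152) b198(482,-173) B207(482,-182) g215(482,-190) B230(482,-206) b256(483,-2
[... 3253 characters left out ...]
, 86, 117, 122, 120, 132, 148, 152, 151, 151, 152, 152, 154, 155, 155, 156, 157, 157, 156, 157, 157, 157, 157, 157, 158, 156, 154, 154, 152, 152, 151, 151, 151, 153]
220 [148, 148, 149, 149, 149, 136, 116, 116, 116, 117, 118, 112, 76, 35, 38, 37, 37, 40, 37, 35, 35, 100, 119, 115, 114, 144, 151, 150, 149, 150, 153, 153, 154, 155, 156, 157, 156, 156, 156, 157, 158, 157, 157, 157, 155, 154, 153, 153, 153, 152, 152, 153, 154, 155, 154]
240 [153, 149, 120, 90, 86, 86, 86, 86, 90, 111, 109, 72, 29, 32, 34, 34, 32, 31, 30, 44, 98, 114, 111, 117, 144, 149, 148, 148, 152, 152, 153, 154, 154, 155, 155, 155, 156, 155, 157, 158, 158, 157, 155, 154, 155, 154, 153, 153, 154, 155, 156, 158, 159, 138, 116]
```

All the junctions read contiguous, and the rim/rail edge is one straight line (u 363.5→353.5). I'll run one last numeric check of bin_c's rear edge from further along.

```bash
python3 -m crank '[[[-40,0,-20,0,-1],[-40,0,-20,0,-1],[-40,0,-20,0,-1],[0,0,0,0,-1],[0,0,0,0,-1],[0,0,0,0,-1]]]'; python3 - <<'E'
from h import *
im=grab('wrist');s=im['s'];print(s['position'],yaw(s))
h=cv2.cvtColor(im['pixels'],cv2.COLOR_RGB2HSV)
m=hsv(im,(100,90,30),(130,255,255))
e=[]
for v in range(20,255,12):
    u=np.where(m[v,200:400])[0]
    if len(u): e.append((v,u[-1]+200,*(ray(im,[(u[-1]+200.5,v)],.059)[0][:2]*1000).round(1)))
print(e)
for r in rects(im,hsv(im,(0,0,0),(180,255,60)),.099,100,(255,310,0,255)):print("dark",*r)
prof(im,(240,330))
E
```

```text
time: 38.03
position: [0.5284, -0.2689, 0.2818]
tool_rot: [-2.16, -2.28, 0.0]
ft_force: [-0.6, 0.8, 0.2]
grip_width: 1.001
grip_force: 0.0
[ 0.52841904 -0.26891569  0.28183311] 0.053740159218543276
[(20, np.int64(354), np.float64(590.5), np.float64(-112.1)), (32, np.int64(354), np.float64(591.7), np.float64(-122.8)), (44, np.int64(353), np.float64(591.9), np.float64(-133.7)), (56, np.int64(352), np.float64(592.1), np.float64(-144.8)), (68, np.int64(352), np.float64(593.3), np.float64(-156.1)), (80, np.int64(351), np.float64(593.6), np.float64(-167.6)), (92, np.int64(351), np.float64(594.8), np.float64(-179.3)), (104, np.int64(350), np.float64(595.1), np.float64(-191.3)), (116, np.int64(349), np.float64(595.3), np.float64(-203.4)), (128, np.int64(348), np.float64(595.6), np.float64(-215.8)), (140, np.int64(348), np.float64(596.9), np.float64(-228.4)), (152, np.int64(347), np.float64(597.2), np.float64(-241.3)), (164, np.int64(346), np.float64(597.4), np.float64(-254.4))]
dark [296. 241.] [ 545.2 -331.4   35.5   12.1] 41.5
dark [282. 180.] [ 527.7 -267.7   53.8    7.1] 3.1
dark [287. 145.] [ 530.2 -222.5   49.1   43. ] -86.9
dark [281.  45.] [ 521.7 -153.9   49.5   48. ] -86.9
dark [284.   5.] [ 520.8 -111.8    9.6    7.8] 3.0
240 B0(478,-101) b30(479,-127) k31(479,-128) B36(479,-132) ?55(479,-150) o56(479,-151) B69(479,-163) g110(480,-203) B123(480,-217) b154(481,-250) k155(481,-251) b156(481,-252) k157(481,-253) B158(481,-254) g162(481,-258) k177(481,-275) g185(482,-284) w202(482,-304)
330 Y0(565,-96) w4(565,-99) B5(565,-100) k28(567,-120) B36(568,-128) ?41(568,-132) B46(569,-137) o72(571,-161) ?85(572,-174) B86(572,-175) g109(574,-197) B119(575,-208) b135(577,-224) g136(577,-225) B148(578,-238) b154(578,-244) k155(579,-246) b156(579,-247) k159(579,-250) b160(579,-251) B161(579,-252) g165(580,-256) k177(581,-270) g185(582,-279) w202(583,-298) k221(585,-321) g223(586,-323) k247(588,-353) g254(589,-362)
```

```bash
python3 -c "
from bench import job;print(job.close_job())"
```

```text
the job is handed in; nothing more can be done
None
```

The job is handed in: all three blue bins sit flush against the yellow stop and back rail, upright with labels out, as measured in the last camera images. On its first lowering the third bin caught the rail (wrist force read about 90 N, under the 120 N limit), and the retry seated it cleanly.

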